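# Set the bench gauge to a printing block

## Task

Set the bench thickness gauge to the printing block that lies on the green cutting mat: raise the gauge's head, lay that block flat on the steel anvil so that the foot will meet it well inside its edges, and only then gently lower the head onto it until the sprung foot is pressed in about 3 mm; never drive the foot hard home. Let go and leave it standing like that, and leave the other two blocks and everything else on the bench where they are.

Things in the scene. Friction and masses are not known exactly. Their poses are not given: they have to be found in the camera images.
- gauge: bench thickness gauge, fixed: green cast base 325 x 150 mm, on it a ground steel anvil plate (200 mm along x, from 125 mm before to 75 mm behind the foot's axis, 130 mm wide, top 50 mm above the bench), and at the back a round column 32 mm thick, 150 mm behind (+x of) the foot's axis, top 253 mm above the bench. Origin on the bench directly below the foot's axis; x points from the foot to the column, z up. Work comes in from the -x side or the sides
- anvil (a point): point on the anvil's top face straight below the foot (50 mm above the bench), axes as the gauge's
- head (a joint): the gauge's head sliding on the column: metres up from its lowest position (0 to 0.080). At 0 the free foot hangs 1 mm over the anvil. It rubs with about 6 N, weighs about 4 N, and stays where it is let go. The grey head carries a digital indicator (26 x 58 x 72 mm) over the foot, whose underside is 48 mm (its steel stem 34 mm) above the free foot, and grips the column with a block 58 x 62 x 56 mm
- knob (a point): about the middle of the head's black upright hand knob (30 mm across, 36 mm tall, with a 38 mm rim 16 mm above this point and a thin neck 20 mm below it); it stands on the head's arm 66 mm behind (+x of) the foot's axis, this point 133 mm above the free foot's underside. Pinch it to raise or lower the head
- spindle (a joint): how far the sprung foot is pressed up into the head, metres: 0 hanging free, 0.012 at its stop. The spring pushes back 1.5 N at once and 1.5 N more per mm. A yellow cap on top of the indicator rises with it
- foot (a point): centre of the underside of the gauge's round steel foot, 20 mm across, at the lower end of the spindle
- green_mat: green cutting mat, fixed to the bench, 250 x 112 x 3 mm, long side along its x; origin at the centre of its underside. The block to use lies on it
- grey_board1: grey board, fixed, 250 x 112 x 3 mm, origin at the centre of its underside; a block to be left alone lies on it
- grey_board2: second grey board, same size, with the other block to be left alone
- block_a: relief-printing block: flat plywood slab 200 mm long (its x), 60 mm wide (its y), with a brick-red carved lino face on top; origin at the centre of its underside, z up. The three blocks look alike but differ in thickness (somewhere between 22 and 40 mm; find out by touch); about 0.13 to 0.35 kg. Which block lies on which pad changes
- block_b: relief-printing block: flat plywood slab 200 mm long (its x), 60 mm wide (its y), with a brick-red carved lino face on top; origin at the centre of its underside, z up. The three blocks look alike but differ in thickness (somewhere between 22 and 40 mm; find out by touch); about 0.13 to 0.35 kg. Which block lies on which pad changes
- block_c: relief-printing block: flat plywood slab 200 mm long (its x), 60 mm wide (its y), with a brick-red carved lino face on top; origin at the centre of its underside, z up. The three blocks look alike but differ in thickness (somewhere between 22 and 40 mm; find out by touch); about 0.13 to 0.35 kg. Which block lies on which pad changes
- amber_bottle: bystander: amber glass bottle, 60 mm across, 150 mm tall; origin in its underside
- medium_jar: bystander: clear plastic jar, 80 mm across, 110 mm tall; origin in its underside
- ink_tin: bystander: flat blue ink tin, 84 mm across, 45 mm tall; origin in its underside
- ink_roller: bystander: ink roller lying on the bench, rubber roll 90 mm wide, 170 mm long overall; origin in its underside
- water_pot: bystander: blue ceramic pot, 84 mm across, 85 mm tall; origin in its underside
There are look-alikes about, which are no part of the job. Leave any black or white look-alike of the block_b alone.

How it is judged:
On the way:
1. the block from the mat lies flat on the anvil under the foot, which does not press on it yet (((z of block_a in the frame of anvil between -0.002 and 0.002 m and angle between block_a's own z axis and vertical below 0.03 rad and linear speed of block_a below 0.02 m/s and x of foot in the frame of block_a between -0.088 and 0.088 m and y of foot in the frame of block_a between -0.02 and 0.02 m and distance of each of block_b, block_c from where it was at the start of the episode below 0.02 m and horizontal distance between each of block_b, block_c and green_mat above 0.12 m) or (z of block_b in the frame of anvil between -0.002 and 0.002 m and angle between block_b's own z axis and vertical below 0.03 rad and linear speed of block_b below 0.02 m/s and x of foot in the frame of block_b between -0.088 and 0.088 m and y of foot in the frame of block_b between -0.02 and 0.02 m and distance of each of block_a, block_c from where it was at the start of the episode below 0.02 m and horizontal distance between each of block_a, block_c and green_mat above 0.12 m) or (z of block_c in the frame of anvil between -0.002 and 0.002 m and angle between block_c's own z axis and vertical below 0.03 rad and linear speed of block_c below 0.02 m/s and x of foot in the frame of block_c between -0.088 and 0.088 m and y of foot in the frame of block_c between -0.02 and 0.02 m and distance of each of block_a, block_b from where it was at the start of the episode below 0.02 m and horizontal distance between each of block_a, block_b and green_mat above 0.12 m)) and value of joint spindle below 0.0006 m), for 0.2 s.
At the end, for the whole second after the job is handed in: The block from the green mat lies flat and still on the anvil (within 2 mm and 0.03 rad), the foot's centre meets it at least 10 mm inside its sides and 12 mm inside its ends, the spindle is pressed in 1.5 to 4.8 mm and the head stands still; the two other blocks are within 20 mm of where they were (((z of block_a in the frame of anvil between -0.002 and 0.002 m and angle between block_a's own z axis and vertical below 0.03 rad and linear speed of block_a below 0.02 m/s and x of foot in the frame of block_a between -0.088 and 0.088 m and y of foot in the frame of block_a between -0.02 and 0.02 m and distance of each of block_b, block_c from where it was at the start of the episode below 0.02 m and horizontal distance between each of block_b, block_c and green_mat above 0.12 m) or (z of block_b in the frame of anvil between -0.002 and 0.002 m and angle between block_b's own z axis and vertical below 0.03 rad and linear speed of block_b below 0.02 m/s and x of foot in the frame of block_b between -0.088 and 0.088 m and y of foot in the frame of block_b between -0.02 and 0.02 m and distance of each of block_a, block_c from where it was at the start of the episode below 0.02 m and horizontal distance between each of block_a, block_c and green_mat above 0.12 m) or (z of block_c in the frame of anvil between -0.002 and 0.002 m and angle between block_c's own z axis and vertical below 0.03 rad and linear speed of block_c below 0.02 m/s and x of foot in the frame of block_c between -0.088 and 0.088 m and y of foot in the frame of block_c between -0.02 and 0.02 m and distance of each of block_a, block_b from where it was at the start of the episode below 0.02 m and horizontal distance between each of block_a, block_b and green_mat above 0.12 m)) and value of joint spindle between 0.0015 and 0.0048 m and velocity of joint head between -0.002 and 0.002 m/s); the robot touches nothing.
It fails at once if the foot is driven hard home (pressed in more than 9 mm) (value of joint spindle above 0.009 m).
It fails at once if one of the bottle, jar, tin, roller and pot is shifted by more than 25 mm or tipped (distance of any of amber_bottle, medium_jar, ink_tin, ink_roller, water_pot from where it was at the start of the episode above 0.025 m or angle between any of amber_bottle, medium_jar, ink_tin, ink_roller, water_pot's own z axis and vertical above 0.3 rad).
It fails at once if two blocks have been moved from their places (distance of each of block_a, block_b from where it was at the start of the episode above 0.025 m or distance of each of block_b, block_c from where it was at the start of the episode above 0.025 m or distance of each of block_a, block_c from where it was at the start of the episode above 0.025 m).
It also fails if it takes over 69 s, if anything falls off the work surface, if the arm or the gripper's body presses on something with over 40 N, if the wrist force passes 120 N, or if a joint passes its speed limit or range.

## Robot

A 7-joint arm with a two-finger parallel gripper is mounted at the origin on the work surface. World frame = base frame: x ahead of the robot, y to its left, z up, the work surface at z = 0. Lengths are in m, angles in rad, forces in N, time in s.
With the tool pointing down it reaches from about 0.425 to 0.825 m from the base axis. Payload 3.6 kg.
Tool frame: the origin (TCP) lies at the very end of the fingers, on their centre line; the grasp point (between the pads) lies 19 mm behind it; z points along the fingers, y is the line along which they close (so a half turn about z gives the same grasp; the last joint's range is limited). The gripper opens to 93 mm and grips with 3 to 60 N. Pads are 15 mm wide; open, the fingers measure 128 mm over their backs; the gripper's body (75 mm by 188 mm) begins 65 mm behind the grasp point.
Start: joints at [-1.196, 0.615, -0.013, 1.423, 0.008, 1.103, -0.04], TCP at [0.254, 0.598, 0.219] pointing down, gripper open.
Joint ranges: [-3.12, 3.12], [-0.3, 2.06], [-1.34, 1.32], [0.26, 2.42], [-1.36, 4.5], [0.01, 1.98], [-2.84, 2.84]. Speed limits (rad/s): [2.79, 2.79, 3.14, 3.14, 3.14, 3.14, 3.14].

## Interface

Orientations are given as a unit quaternion [w, x, y, z].
In Python, from plant import ctrl, cams gives the robot as it stands. The module is installed in compiled form; this text tells all that it offers.
- The arm moves only by the tool step_arm, never from a script. Its arguments are lists of equal length, an entry for each row: "translation": the shift along the tool's x, y, z in cm, a list of three; "rotation": the turn, a rotation vector about the tool's x, y, z in rad, a list of three; "claw": the closure, from 0 (fully open) to 1 (shut). A call has 1 to 20 rows; each row shifts and turns the commanded pose from where the row before left it, along the tool's axes as they then stand; what a row does not reach is not made up. A row lasts 1/12 s, in which the tool goes at most 41.7 mm and 7.16 degrees, less where a joint would pass 70% of its speed; a pose out of reach is approached as far as the arm can. A call with a gripper value outside its range is refused whole. The fingers move at their own pace and stop on an object; "force" is the grip in N (left out, the last holds). Time passes only in rows, so rows that do not move let the fingers close. It gives the time, the measured TCP pose, the force, the opening and the grip force at its end, in the units of the state.
- ctrl.get_obs(): the state, without advancing time (a new reading comes with each control period).
- cams.camera(name): name is "scene" or "top" or "wrist"; returns (picture, depth): 420x560x3 uint8, red, green, blue; 420x560 float32, m along the optical axis (not along the pixel's ray), 0 where there is no reading.
- cams.camera_model(name): a dict with "fx", "fy", "cx", "cy" (pixels), "k1" (the pictures are not rectified: a ray, as slopes to the right and down, at radius r is drawn at 1 + k1 r^2 times it, then the intrinsics apply), "extrinsics" (4x4, takes a point from world to camera coordinates). Camera axes: x right, y down, z forward; pixel columns grow to the right and rows downward; lengths in m; the calibration is good to about 2 mm. A picture is of the moment at which its call begins: read the wrist's pose just before it. camera_model takes no time and is no camera call; for the wrist camera it gives the pose at the moment of the call.
- ctrl.hand_in(): hands the job in; it is judged then, once.
The state is a dict: "time_s": time; "joints": joint angles; "qvel": joint speeds; "tau": joint torques, N m; "position": TCP position; "tool_rot": TCP orientation; "force": force on the tool from outside, world axes, zero at the start; "torque": the same for the moment, N m; "opening": finger opening in m; "gripper_force": force on a finger pad.
Only numpy, scipy, OpenCV 4.12 (cv2) and the standard library are available. Lean on these libraries where they do the work, as an engineer would, in place of code of your own. Each camera call takes 0.05 s, during which the arm holds its last target. There are 200 camera calls.

## Working session

There is one attempt and no reset: what is moved stays moved. The work goes in short steps, Python scripts to look and compute and a tool call to move; the robot and the scene stay as the last step left them, time stands still between calls to the robot, and variables do not carry over. Pictures are saved under pics/ and viewed, at most 10 in all, crops included, and the job is handed in when it is done.

Besides the shell and the picture viewer there is one more tool, called after "Emit:" as name(argument=value, ...) on one line, values as JSON. step_arm: Moves the arm, as the interface text tells. Its arguments: {"type":"object","properties":{"translation":{"type":"array","items":{"type":"array","items":{"type":"number"}}},"rotation":{"type":"array","items":{"type":"array","items":{"type":"number"}}},"claw":{"type":"array","items":{"type":"number"}},"force":{"type":"number"}},"required":["translation","rotation","claw"]}

```bash
mkdir -p pics
cat > h.py <<'E'
import numpy as np, cv2
from plant import ctrl, cams
def cloud(name):
    m=cams.camera_model(name); im,d=cams.camera(name)
    h,w=d.shape; u,v=np.meshgrid(np.arange(w),np.arange(h))
    K=np.array([[m['fx'],0,m['cx']],[0,m['fy'],m['cy']],[0,0,1.]])
    p=cv2.undistortPoints(np.stack([u,v],-1).reshape(-1,1,2).astype(np.float64),K,np.array([m['k1'],0,0,0.])).reshape(h,w,2)
    P=np.dstack([p*d[...,None],d])
    E=np.array(m['extrinsics']); W=(P-E[:3,3])@E[:3,:3]
    W[d==0]=np.nan
    return im,W
def save(n,im): cv2.imwrite('pics/'+n,cv2.cvtColor(im,cv2.COLOR_RGB2BGR))
E
python3 - <<'E'
from h import *
o=ctrl.get_obs(); print(o)
for n in('top','scene'):
    im,W=cloud(n); save(n+'.png',im); np.savez(n+'.npz',im=im,W=W)
    print(n,cams.camera_model(n))
E
```

```text
{'time_s': 0.0, 'joints': array([-1.19646738,  0.61590401, -0.01264201,  1.42487635,  0.0080959 ,
        1.10342472, -0.04037742]), 'qvel': array([ 0.00062804,  0.0001948 , -0.00028184, -0.00118479,  0.00152668,
        0.0009161 ,  0.00263478]), 'tau': array([ 2.48721108e-04, -4.58943594e+01,  2.09244029e-01, -1.65743083e+01,
       -6.11060928e-02,  2.06077297e-02,  2.31838258e-04]), 'position': array([0.25328629, 0.59775832, 0.21749847]), 'tool_rot': array([-2.45881669e-04,  1.99022428e-01,  9.79994098e-01, -1.25748667e-03]), 'force': array([ 0.04928985, -0.46862365, -1.36745768]), 'torque': array([-0.01558068,  0.00098243,  0.03873201]), 'gripper_force': 0.0, 'opening': 0.09315754255707366}
top {'fx': 435.8478545070611, 'fy': 435.8478545070611, 'cx': 281.8440232563953, 'cy': 206.70106506001443, 'k1': -0.13572295297811013, 'extrinsics': array([[ 1.35723153e-02, -9.99905438e-01,  2.21520070e-03,
         4.22824355e-02],
       [-9.86076493e-01, -1.37517507e-02, -1.65722778e-01,
         5.00191734e-01],
       [ 1.65737570e-01,  6.48844635e-05, -9.86169891e-01,
         1.13112223e+00],
       [ 0.00000000e+00,  0.00000000e+00,  0.00000000e+00,
         1.00000000e+00]])}
scene {'fx': 420.5539880754764, 'fy': 420.5539880754764, 'cx': 276.085014889202, 'cy': 210.86134619859135, 'k1': 0.01211556202259272, 'extrinsics': array([[-0.03757272,  0.9990766 , -0.02083859, -0.03588178],
       [ 0.64697167,  0.00842752, -0.76246747, -0.22711051],
       [-0.76158778, -0.04212995, -0.6466909 ,  1.67299661],
       [ 0.        ,  0.        ,  0.        ,  1.        ]])}
```

View pics/top.png

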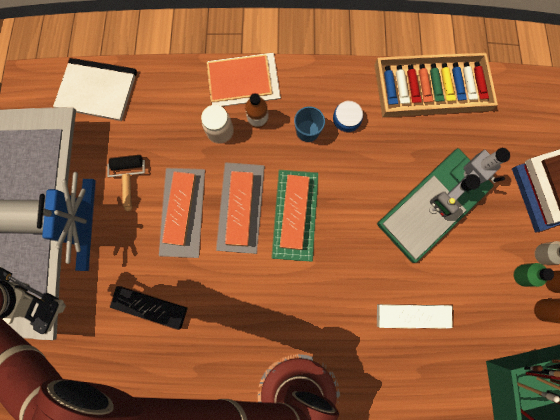

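View pics/scene.png

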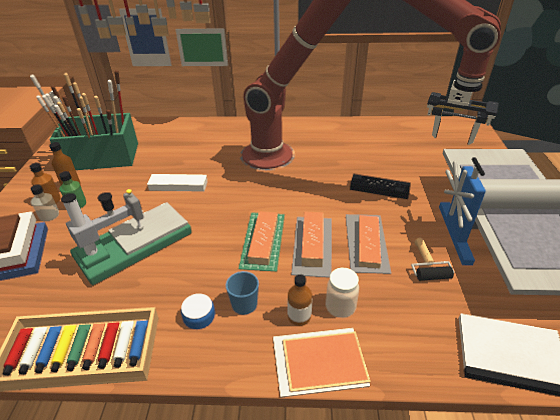

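The top view shows three red-faced blocks, on the grey boards at (179,208) and (240,208) and on the green mat at (296,212). There are also black (150,307) and white (415,316) look-alikes. The block at (296,212) fits because it is the one on the green-gridded mat. The gauge is at about (445,205), with its knob near (470,183) and its column near (502,156). I'll measure these and confirm in a crop.

```bash
cat > m.py <<'E'
from h import *
z=np.load('top.npz'); im,W=z['im'],z['W']
hsv=cv2.cvtColor(im,cv2.COLOR_RGB2HSV)
def rect(mask,name):
    P=W[mask]; P=P[~np.isnan(P[:,0])]
    r=cv2.minAreaRect((P[:,:2]*1000).astype(np.float32)); print(name,len(P),r,'z',np.percentile(P[:,2],[5,50,95]))
X,Y,Z=W[...,0],W[...,1],W[...,2]
for n,(u0,u1) in {'g1':(155,208),'g2':(215,267),'mat':(268,322)}.items():
    reg=np.zeros(Z.shape,bool); reg[158:266,u0:u1]=1
    rect(reg&(Z>0.016),n+' block')
    rect(reg&(Z<0.012)&(((hsv[...,0]>35)&(hsv[...,0]<95))|(hsv[...,1]<60)),n+' pad')
reg=np.zeros(Z.shape,bool); reg[135:270,370:520]=1
a=reg&(abs(Z-.05)<.006); a=cv2.erode(a.astype(np.uint8),np.ones((2,2)))>0
rect(a,'anvil')
g=reg&(hsv[...,0]>55)&(hsv[...,0]<90)&(hsv[...,1]>100)&(Z<.06); rect(g,'base')
for lo in (.10,.14,.16,.18,.2,.22,.24): 
    q=reg&(Z>lo)&(Z<lo+.02); print(lo,q.sum(),np.round(np.nanmean(W[q],0),3) if q.any() else '')
c=np.hstack([cv2.resize(im[155:270,260:335],None,fx=4,fy=4),cv2.resize(im[140:255,420:520],None,fx=4,fy=4)])
save('crop1.png',c)
E
python3 m.py
```

```text
g1 block 1624 ((496.331787109375, 334.4660339355469), (62.878746032714844, 201.8544464111328), 83.73949432373047) z [0.02335662 0.02774885 0.03161219]
g1 pad 1556 ((487.647705078125, 328.9137878417969), (110.44645690917969, 246.00401306152344), 88.3461685180664) z [-0.0004446   0.00352723  0.0075716 ]
g2 block 1682 ((496.6929016113281, 166.14047241210938), (60.90464782714844, 201.13137817382812), 87.07112121582031) z [0.03733553 0.0417146  0.04540093]
g2 pad 1532 ((503.5640869140625, 165.3212432861328), (109.05210876464844, 247.6552276611328), 86.39859008789062) z [2.00099813e-05 3.89860370e-03 7.64558757e-03]
mat block 1630 ((490.2694091796875, 16.0900821685791), (60.07371520996094, 201.39385986328125), 84.64250946044922) z [0.03112401 0.0349643  0.03868011]
mat pad 1816 ((484.4571838378906, 11.987815856933594), (111.53292846679688, 249.45755004882812), 86.34738159179688) z [0.00010343 0.0038604  0.00760611]
anvil 2614 ((505.253173828125, -372.09326171875), (130.29013061523438, 290.251953125), 41.863895416259766) z [0.0471331  0.0508712  0.05425727]
base 1652 ((434.107421875, -452.08856201171875), (366.39727783203125, 323.11273193359375), 42.44728469848633) z [0.03302842 0.0386361  0.0559318 ]
0.1 41 [ 0.533 -0.379  0.115]
0.14 370 [ 0.543 -0.408  0.15 ]
0.16 625 [ 0.55  -0.418  0.169]
0.18 133 [ 0.544 -0.41   0.19 ]
0.2 260 [ 0.55  -0.416  0.212]
0.22 52 [ 0.59  -0.456  0.23 ]
0.24 183 [ 0.594 -0.465  0.252]
```

View pics/crop1.png

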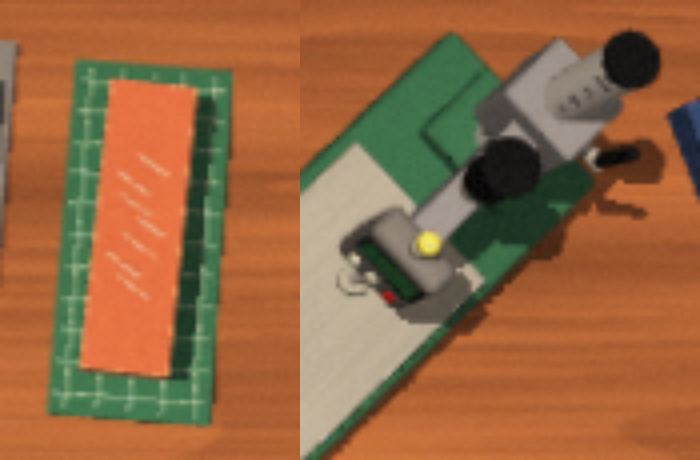

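The crop confirms the red-faced block lies on the green gridded mat, with its top about 32 mm above the mat's underside. The crop also shows the gauge's indicator, its round black knob and the column cap. Next I'll refine the gauge's pose.

```bash
cat > m2.py <<'E'
from h import *
from scipy.optimize import minimize
for n in('top','scene'):
    z=np.load(n+'.npz'); im,W=z['im'],z['W']; hsv=cv2.cvtColor(im,cv2.COLOR_RGB2HSV)
    X,Y,Z=W[...,0],W[...,1],W[...,2]
    near=(np.hypot(X-.53,Y+.39)<.26)
    A=W[near&(abs(Z-.05)<.007)&(hsv[...,1]<90)&(im.max(-1)>90)]
    # green base top points (below anvil) + anvil : outline of union in gauge frame
    G=W[near&(hsv[...,0]>55)&(hsv[...,0]<95)&(hsv[...,1]>90)&(Z<.06)&(Z>.01)]
    for deg in (-46,-47,-48,-49,-50):
        t=np.radians(deg); R=np.array([[np.cos(t),np.sin(t)],[-np.sin(t),np.cos(t)]])
        q=A[:,:2]@R.T; g=G[:,:2]@R.T
        # side edge sharpness: widths
        s=lambda v:np.round(np.percentile(v,[1,99]),4)
        print(n,deg,len(A),'anvil x',s(q[:,0]),'y',s(q[:,1]),'base x',s(g[:,0]),'y',s(g[:,1]))
    K=W[near&(im.max(-1)<70)&(Z>.15)]
    for lo in np.arange(.15,.27,.01):
        k=K[(K[:,2]>lo)&(K[:,2]<lo+.01)]
        if len(k)>8:print(' black',round(lo,2),len(k),np.round((k.min(0)+k.max(0))/2,3),np.round(np.ptp(k,0),3))
    Yc=W[near&(hsv[...,0]>22)&(hsv[...,0]<34)&(hsv[...,1]>150)&(Z>.12)]; print(' yellow',len(Yc),np.round(np.nanmedian(Yc,0),3), np.round(np.nanmax(Yc,0),3))
E
python3 m2.py
```

```text
top -46 2864 anvil x [0.4751 0.6721] y [0.0445 0.1735] base x [0.4691 0.788 ] y [0.0333 0.1823]
top -47 2864 anvil x [0.4732 0.6699] y [0.0547 0.1832] base x [0.4673 0.7859] y [0.0458 0.1919]
top -48 2864 anvil x [0.471  0.6678] y [0.0647 0.1929] base x [0.4651 0.7833] y [0.0564 0.2029]
top -49 2864 anvil x [0.4686 0.6654] y [0.0743 0.203 ] base x [0.4625 0.781 ] y [0.0656 0.2152]
top -50 2864 anvil x [0.4659 0.6631] y [0.0835 0.2135] base x [0.4593 0.7785] y [0.0747 0.2279]
 black 0.15 43 [ 0.517 -0.414  0.155] [0.098 0.166 0.01 ]
 black 0.16 52 [ 0.516 -0.417  0.165] [0.098 0.172 0.01 ]
 black 0.17 35 [ 0.519 -0.418  0.175] [0.087 0.174 0.009]
 black 0.18 27 [ 0.542 -0.447  0.185] [0.038 0.115 0.009]
 black 0.19 15 [ 0.532 -0.397  0.195] [0.018 0.013 0.009]
 black 0.2 18 [ 0.538 -0.405  0.207] [0.034 0.036 0.006]
 black 0.21 172 [ 0.538 -0.404  0.214] [0.038 0.036 0.008]
 black 0.25 154 [ 0.595 -0.467  0.254] [0.032 0.035 0.008]
 yellow 18 [ 0.494 -0.356  0.198] [ 0.5   -0.35   0.201]
scene -46 1877 anvil x [0.4793 0.6785] y [0.0485 0.1783] base x [0.4878 0.7967] y [0.0454 0.1892]

[... 268 characters left out ...]
0.7892] y [0.0841 0.2227]
scene -50 1877 anvil x [0.4697 0.6695] y [0.0873 0.2183] base x [0.4737 0.7867] y [0.0962 0.236 ]
 black 0.15 9 [ 0.568 -0.418  0.155] [0.137 0.141 0.009]
 black 0.16 13 [ 0.524 -0.374  0.165] [0.049 0.051 0.006]
 black 0.17 34 [ 0.529 -0.393  0.175] [0.057 0.042 0.009]
 black 0.18 27 [ 0.55  -0.402  0.185] [0.017 0.022 0.009]
 black 0.19 33 [ 0.549 -0.402  0.195] [0.016 0.022 0.01 ]
 black 0.2 22 [ 0.547 -0.403  0.205] [0.029 0.03  0.01 ]
 black 0.21 76 [ 0.545 -0.403  0.213] [0.033 0.033 0.005]
 black 0.24 16 [ 0.604 -0.465  0.248] [0.023 0.031 0.005]
 black 0.25 95 [ 0.6   -0.465  0.253] [0.036 0.033 0.005]
 yellow 14 [ 0.499 -0.356  0.197] [ 0.506 -0.35   0.198]
```

```bash
cat > plan.py <<'E'
from h import *
from scipy.spatial.transform import Rotation as R
def plan(*wps, dec=2):
    """wps: (x,y,z,yaw_deg of tool y, rows). prints rounded tool rows"""
    o=ctrl.get_obs(); p=np.array(o['position']); q=np.array(o['tool_rot']); r=R.from_quat(q[[1,2,3,0]])
    T=[];A=[]
    for x,y,z,yaw,n in wps:
        yv=np.array([np.cos(np.radians(yaw)),np.sin(np.radians(yaw)),0]); zv=np.array([0,0,-1.]); xv=np.cross(yv,zv)
        goal=R.from_matrix(np.c_[xv,yv,zv]); g=np.array([x,y,z])
        for i in range(n):
            k=n-i; t=np.round(r.inv().apply((g-p)/k)*100,dec); a=np.round((r.inv()*goal).as_rotvec()/k,3)
            p=p+r.apply(t/100); r=r*R.from_rotvec(a); T.append(t.tolist()); A.append(a.tolist())
    print('T',str(T).replace(' ','')); print('R',str(A).replace(' ','')); print('end',p.round(4))
E
python3 -c "
from plan import *
plan((.48,.32,.30,67,9),(.52,.02,.30,55,9),dec=1)
print();
"
```

```text
T [[-3.5,-1.9,-0.9],[-3.5,-1.9,-0.9],[-3.5,-1.9,-0.9],[-3.5,-1.8,-0.9],[-3.5,-1.9,-0.9],[-3.6,-1.8,-0.9],[-3.5,-1.9,-0.9],[-3.6,-1.8,-1.0],[-3.5,-1.9,-0.9],[-1.7,-2.9,0.0],[-1.8,-2.8,0.0],[-1.8,-2.8,0.0],[-1.9,-2.8,0.0],[-2.0,-2.7,0.0],[-2.0,-2.7,0.0],[-2.1,-2.6,0.0],[-2.2,-2.6,0.0],[-2.2,-2.5,0.0]]
R [[-0.0,0.0,0.0],[-0.0,0.0,0.0],[-0.0,0.0,0.0],[-0.0,0.0,0.0],[-0.0,0.0,0.0],[-0.001,0.0,0.0],[-0.0,0.0,0.0],[-0.001,0.0,0.0],[-0.0,0.0,0.001],[-0.0,0.0,0.023],[-0.0,0.0,0.023],[-0.0,0.0,0.023],[-0.0,0.0,0.023],[-0.0,0.0,0.023],[-0.0,0.0,0.024],[-0.0,0.0,0.023],[-0.0,0.0,0.024],[-0.0,0.0,0.023]]
end [0.5199 0.0203 0.3   ]
```

Emit:
step_arm(translation=[[-3.5,-1.9,-0.9],[-3.5,-1.9,-0.9],[-3.5,-1.9,-0.9],[-3.5,-1.8,-0.9],[-3.5,-1.9,-0.9],[-3.6,-1.8,-0.9],[-3.5,-1.9,-0.9],[-3.6,-1.8,-1.0],[-3.5,-1.9,-0.9],[-1.7,-2.9,0],[-1.8,-2.8,0],[-1.8,-2.8,0],[-1.9,-2.8,0],[-2.0,-2.7,0],[-2.0,-2.7,0],[-2.1,-2.6,0],[-2.2,-2.6,0],[-2.2,-2.5,0]], rotation=[[0,0,0],[0,0,0],[0,0,0],[0,0,0],[0,0,0],[0,0,0],[0,0,0],[0,0,0],[0,0,0],[0,0,0.023],[0,0,0.023],[0,0,0.023],[0,0,0.023],[0,0,0.023],[0,0,0.023],[0,0,0.023],[0,0,0.023],[0,0,0.023]], claw=[0,0,0,0,0,0,0,0,0,0,0,0,0,0,0,0,0,0])

```text
time_s: 1.6
position: [0.5201, 0.0191, 0.3003]
tool_rot: [-0.0, 0.3, 0.954, -0.0]
force: [1.2, 0.3, -0.1]
opening: 0.0934
gripper_force: 0.0
```

```bash
python3 -c "
from plan import *
plan((.541,-.404,.31,42.1,13),dec=1)
"
```

```text
T [[-2.0,-2.6,-0.1],[-2.0,-2.5,-0.1],[-2.1,-2.5,-0.1],[-2.1,-2.5,-0.1],[-2.2,-2.4,-0.1],[-2.2,-2.4,-0.1],[-2.3,-2.4,-0.1],[-2.3,-2.3,-0.0],[-2.3,-2.3,-0.1],[-2.4,-2.2,-0.0],[-2.4,-2.2,-0.1],[-2.4,-2.1,-0.0],[-2.5,-2.2,-0.1]]
R [[-0.0,-0.0,0.017],[-0.0,-0.0,0.018],[-0.0,-0.0,0.017],[-0.0,-0.0,0.018],[-0.0,-0.0,0.017],[-0.0,-0.0,0.018],[-0.0,-0.0,0.017],[-0.0,-0.0,0.018],[-0.0,-0.0,0.017],[-0.0,-0.0,0.018],[-0.0,-0.0,0.017],[-0.0,-0.0,0.018],[-0.001,-0.0,0.017]]
end [ 0.5405 -0.4042  0.3104]
```

Emit:
step_arm(translation=[[-2.0,-2.6,-0.1],[-2.0,-2.5,-0.1],[-2.1,-2.5,-0.1],[-2.1,-2.5,-0.1],[-2.2,-2.4,-0.1],[-2.2,-2.4,-0.1],[-2.3,-2.4,-0.1],[-2.3,-2.3,0],[-2.3,-2.3,-0.1],[-2.4,-2.2,0],[-2.4,-2.2,-0.1],[-2.4,-2.1,0],[-2.5,-2.2,-0.1],[0,0,0],[0,0,0]], rotation=[[0,0,0.017],[0,0,0.018],[0,0,0.017],[0,0,0.018],[0,0,0.017],[0,0,0.018],[0,0,0.017],[0,0,0.018],[0,0,0.017],[0,0,0.018],[0,0,0.017],[0,0,0.018],[0,0,0.017],[0,0,0],[0,0,0]], claw=[0,0,0,0,0,0,0,0,0,0,0,0,0,0,0])

```text
time_s: 2.85
position: [0.5399, -0.4046, 0.3092]
tool_rot: [-0.001, 0.407, 0.913, -0.0]
force: [-0.3, 0.8, 0.1]
opening: 0.0926
gripper_force: 0.0
```

Run:
```python
from h import *
o=ctrl.get_obs(); print(o['position'],o['tool_rot'])
im,W=cloud('wrist'); save('w1.png',im); np.savez('w1.npz',im=im,W=W)
near=np.hypot(W[...,0]-.541,W[...,1]+.404)<.15
hi=near&(W[...,2]<.3)
for lo in (.2,.205,.21,.25):
    k=W[hi&(W[...,2]>lo)&(W[...,2]<lo+.006)&(im.max(-1)<80)]
    if len(k):print(lo,len(k),np.round((k.min(0)+k.max(0))/2,3),np.ptp(k,0).round(3))
```

```text
[ 0.53990476 -0.40457631  0.3091962 ] [-1.24851515e-03  4.07264772e-01  9.13309199e-01 -3.90972302e-04]
0.2 1 [ 0.585 -0.455  0.2  ] [0. 0. 0.]
0.205 58 [ 0.536 -0.404  0.209] [0.031 0.036 0.004]
0.21 1787 [ 0.554 -0.422  0.213] [0.067 0.071 0.006]
0.25 791 [ 0.593 -0.463  0.253] [0.031 0.028 0.005]
```

View pics/w1.png

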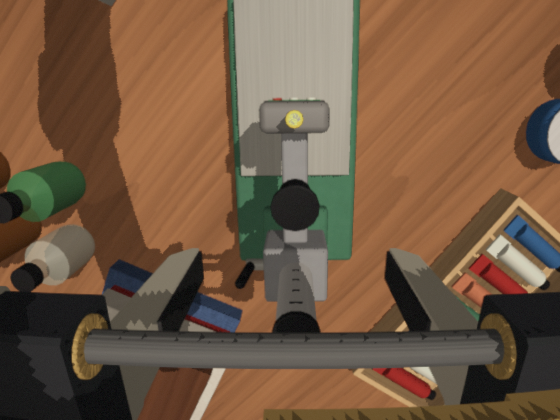

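The wrist view shows the gauge lined up with the tool. The knob is at (295,205), the yellow cap at (294,119) and the column below the knob. I'll measure the knob, cap and anvil precisely from this view.

Run:
```python
from h import *
z=np.load('w1.npz'); im,W=z['im'],z['W']; hsv=cv2.cvtColor(im,cv2.COLOR_RGB2HSV)
def box(u0,u1,v0,v1,m):
    r=np.zeros(m.shape,bool); r[v0:v1,u0:u1]=1; return W[r&m]
Z=W[...,2]
k=box(265,325,175,235,(Z>.206)&(Z<.222)); c,r=cv2.minEnclosingCircle((k[:,:2]*1000).astype(np.float32)); print('knob',c,r,np.median(k[:,2]),len(k))
y=box(280,310,105,135,(hsv[...,0]>22)&(hsv[...,0]<34)&(hsv[...,1]>150)); c,r=cv2.minEnclosingCircle((y[:,:2]*1000).astype(np.float32)); print('cap',c,r,np.median(y[:,2]),y[:,2].max())
a=box(225,370,0,270,(abs(Z-.05)<.005)&(hsv[...,1]<90))
print('anvil z',np.median(a[:,2]))
t=np.radians(-47.9); 
for deg in (-47,-47.9,-49):
    t=np.radians(deg);R=np.array([[np.cos(t),np.sin(t)],[-np.sin(t),np.cos(t)]]); q=a[:,:2]@R.T; print(deg,np.percentile(q,[.5,99.5],axis=0).round(4).tolist())
i=box(255,335,95,140,(Z>.14)&(Z<.187)); print('ind top',np.median(i[:,2]),((i.max(0)+i.min(0))/2).round(4))
```

```text
knob (539.216796875, -404.86712646484375) 18.906421661376953 0.21285258679785915 1833
cap (495.7822265625, -361.6898193359375) 2.5345959663391113 0.19752052026393743 0.19807028794490758
anvil z 0.05048949586970726
-47 [[0.4793, 0.0547], [0.673, 0.1835]]
-47.9 [[0.4773, 0.0637], [0.6707, 0.1924]]
-49 [[0.4748, 0.0739], [0.6685, 0.2042]]
ind top 0.17592598055767159 [ 0.4941 -0.3562  0.1613]
```

Emit:
step_arm(translation=[[0,0,3],[0,0,3],[0,0,3],[0,0,2],[0,0,1.3],[0,0,1.0],[0,0,0],[0,0,0],[0,0,0],[0,0,0],[0,0,0],[0,0,0],[0,0,0]], rotation=[[0,0,0],[0,0,0],[0,0,0],[0,0,0],[0,0,0],[0,0,0],[0,0,0],[0,0,0],[0,0,0],[0,0,0],[0,0,0],[0,0,0],[0,0,0]], claw=[0,0,0,0,0,0,0,0.6,0.6,0.8,1,1,1], force=30)

```text
time_s: 3.98
position: [0.5415, -0.4026, 0.1782]
tool_rot: [0.0, 0.405, 0.914, -0.0]
force: [0.3, 0.4, 0.1]
opening: 0.0575
gripper_force: 0.0
```

Emit:
step_arm(translation=[[0,0,0],[0,0,0],[0,0,0],[0,0,0],[0,0,0],[0,0,0],[0,0,0]], rotation=[[0,0,0],[0,0,0],[0,0,0],[0,0,0],[0,0,0],[0,0,0],[0,0,0]], claw=[1,1,1,1,1,1,1])

```text
time_s: 4.57
position: [0.54, -0.4037, 0.1776]
tool_rot: [-0.001, 0.406, 0.914, -0.001]
force: [-3.8, -2.5, -0.1]
opening: 0.037
gripper_force: 30.0
```

Emit:
step_arm(translation=[[0,0,-0.5],[0,0,-0.5],[0,0,-0.5],[0,0,-0.5],[0,0,-0.5],[0,0,-0.5],[0,0,-0.5],[0,0,-0.5],[0,0,-0.5],[0,0,-0.5],[0,0,-0.5],[0,0,0],[0,0,0]], rotation=[[0,0,0],[0,0,0],[0,0,0],[0,0,0],[0,0,0],[0,0,0],[0,0,0],[0,0,0],[0,0,0],[0,0,0],[0,0,0],[0,0,0],[0,0,0]], claw=[1,1,1,1,1,1,1,1,1,1,1,1,1])

```text
time_s: 5.65
position: [0.5399, -0.4037, 0.2306]
tool_rot: [-0.002, 0.406, 0.914, -0.001]
force: [-1.8, -4.8, -6.0]
opening: 0.0365
gripper_force: 30.0
```

Run:
```python
from h import *
im,W=cloud('top'); np.savez('t2.npz',im=im,W=W)
hsv=cv2.cvtColor(im,cv2.COLOR_RGB2HSV)
y=W[(hsv[...,0]>22)&(hsv[...,0]<34)&(hsv[...,1]>150)&(np.hypot(W[...,0]-.495,W[...,1]+.356)<.03)&(W[...,2]>.12)]
print(len(y),np.median(y,0) if len(y) else '')
```

```text
16 [ 0.4933546  -0.35612004  0.25064274]
```

Emit:
step_arm(translation=[[0,0,0],[0,0,0],[0,0,0],[0,0,0],[0,0,-1.0],[0,0,-3],[0,0,-3],[0,0,-3]], rotation=[[0,0,0],[0,0,0],[0,0,0],[0,0,0],[0,0,0],[0,0,0],[0,0,0],[0,0,0]], claw=[0,0,0,0,0,0,0,0])

```text
time_s: 6.37
position: [0.5418, -0.4018, 0.335]
tool_rot: [0.001, 0.405, 0.914, 0.0]
force: [0.6, 0.1, 0.2]
opening: 0.0852
gripper_force: 0.0
```

```bash
python3 -c "
from plan import *
print(ctrl.get_obs()['opening'])
plan((.50,-.2,.32,65,7),(.48,.016,.20,84.6,8),dec=1)
"
```

```text
0.08523636032982886
T [[2.5,1.5,0.2],[2.5,1.6,0.2],[2.3,1.8,0.2],[2.3,1.9,0.2],[2.1,2.0,0.2],[2.0,2.2,0.2],[1.9,2.2,0.3],[1.4,2.3,1.5],[1.3,2.4,1.5],[1.1,2.5,1.5],[1.1,2.5,1.5],[0.9,2.5,1.5],[0.8,2.6,1.5],[0.7,2.6,1.5],[0.7,2.7,1.5]]
R [[0.0,0.0,-0.057],[0.0,0.0,-0.057],[0.0,0.0,-0.057],[0.0,0.0,-0.057],[0.0,0.0,-0.057],[0.0,0.0,-0.056],[0.001,0.001,-0.057],[-0.0,-0.0,-0.043],[-0.0,-0.0,-0.043],[-0.0,-0.0,-0.043],[-0.0,-0.0,-0.043],[-0.0,-0.0,-0.042],[-0.0,-0.0,-0.043],[-0.0,-0.0,-0.042],[-0.0,-0.0,-0.043]]
end [0.4796 0.016  0.1999]
```

Emit:
step_arm(translation=[[2.5,1.5,0.2],[2.5,1.6,0.2],[2.3,1.8,0.2],[2.3,1.9,0.2],[2.1,2.0,0.2],[2.0,2.2,0.2],[1.9,2.2,0.3],[1.4,2.3,1.5],[1.3,2.4,1.5],[1.1,2.5,1.5],[1.1,2.5,1.5],[0.9,2.5,1.5],[0.8,2.6,1.5],[0.7,2.6,1.5],[0.7,2.7,1.5],[0,0,0],[0,0,0]], rotation=[[0,0,-0.057],[0,0,-0.057],[0,0,-0.057],[0,0,-0.057],[0,0,-0.057],[0,0,-0.056],[0,0,-0.057],[0,0,-0.043],[0,0,-0.043],[0,0,-0.043],[0,0,-0.043],[0,0,-0.042],[0,0,-0.043],[0,0,-0.042],[0,0,-0.043],[0,0,0],[0,0,0]], claw=[0,0,0,0,0,0,0,0,0,0,0,0,0,0,0,0,0])

```text
time_s: 7.78
position: [0.4796, 0.0175, 0.198]
tool_rot: [-0.0, 0.045, 0.999, 0.0]
force: [1.1, -0.3, 1.1]
opening: 0.0931
gripper_force: 0.0
```

Run:
```python
from plan import *
o=ctrl.get_obs(); print(o['position'],o['tool_rot'],o['force'])
im,W=cloud('wrist'); save('w2.png',im)
b=W[(W[...,2]>.022)&(W[...,2]<.05)&(abs(W[...,1]-.016)<.06)&(abs(W[...,0]-.49)<.13)]
print(len(b),cv2.minAreaRect((b[:,:2]*1000).astype(np.float32)),np.median(b[:,2]))
b=W[(W[...,2]<.01)&(abs(W[...,1]-.016)<.05)&(abs(W[...,0]-.49)<.12)]; print('mat z',np.median(b[:,2]))
plan((.478,.017,.03,84.6,8),(.478,.017,.010,84.6,4))
```

```text
[0.47957372 0.01754469 0.19798439] [-5.77922949e-05  4.53249325e-02  9.98972193e-01  4.53599163e-04] [ 1.06473807 -0.30188097  1.10227979]
12751 ((490.3103942871094, 15.727392196655273), (60.41492462158203, 199.38076782226562), 84.50039672851562) 0.034496594852802605
mat z 0.0034140127994554802
T [[0.03,0.01,2.11],[0.03,0.01,2.11],[0.03,0.01,2.11],[0.03,0.01,2.1],[0.04,0.02,2.11],[0.03,0.01,2.1],[0.03,0.02,2.11],[0.04,0.01,2.1],[-0.0,0.0,0.5],[-0.0,0.0,0.5],[-0.0,0.0,0.5],[-0.0,0.0,0.5]]
R [[0.0,0.0,0.0],[0.0,0.0,0.0],[0.0,0.0,0.0],[0.0,0.0,0.0],[0.0,0.0,0.0],[0.0,0.001,0.0],[0.0,0.0,0.0],[0.0,0.001,0.0],[0.0,-0.0,0.0],[0.0,-0.0,0.0],[0.0,-0.0,0.0],[0.0,-0.0,0.0]]
end [0.478 0.017 0.01 ]
```

View pics/w2.png

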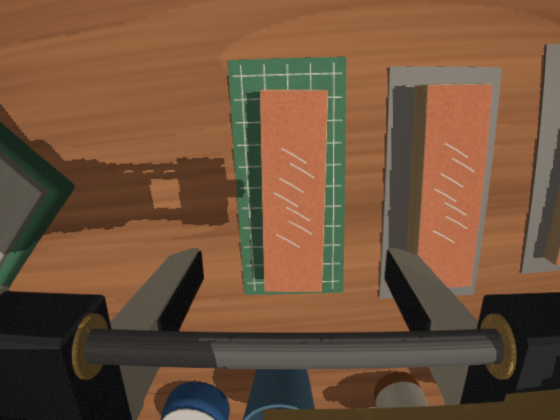

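The wrist view shows the mat's block at (294,190) between the fingers. It agrees with the top view: centre (0.490, 0.016), 60 x 200 mm, about 31 mm thick. I'll descend and grip it.

Emit:
step_arm(translation=[[0.1,0,2.1],[0.1,0.1,2.1],[0,0,2.1],[0,0,2.1],[0,0,2.1],[0,0,2.1],[0,0,2.1],[0,0,2.1],[0,0,0.5],[0,0,0.5],[0,0,0.5],[0,0,0.5],[0,0,0],[0,0,0],[0,0,0],[0,0,0],[0,0,0],[0,0,0],[0,0,0]], rotation=[[0,0,0],[0,0,0],[0,0,0],[0,0,0],[0,0,0],[0,0,0],[0,0,0],[0,0,0],[0,0,0],[0,0,0],[0,0,0],[0,0,0],[0,0,0],[0,0,0],[0,0,0],[0,0,0],[0,0,0],[0,0,0],[0,0,0]], claw=[0,0,0,0,0,0,0,0,0,0,0,0,1,1,1,1,1,1,1], force=45)

```text
time_s: 9.42
position: [0.4778, 0.0168, 0.01]
tool_rot: [0.0, 0.047, 0.999, 0.0]
force: [-0.4, 1.0, 2.2]
opening: 0.0595
gripper_force: 45.0
```

Emit:
step_arm(translation=[[0,0,-0.5],[0,0,-1.5],[0,0,-3],[0,0,-3],[0,0,-3],[0,0,-2]], rotation=[[0,0,0],[0,0,0],[0,0,0],[0,0,0],[0,0,0],[0,0,0]], claw=[1,1,1,1,1,1])

```text
time_s: 9.92
position: [0.4779, 0.0164, 0.1421]
tool_rot: [0.001, 0.047, 0.999, 0.0]
force: [0.3, 0.4, -1.3]
opening: 0.0596
gripper_force: 45.0
```

```bash
python3 -c "
from plan import *
o=ctrl.get_obs();print(o['opening'],o['force'],o['torque'])
plan((.374,-.222,.135,42.1,14),(.374,-.222,.071,42.1,5),dec=1)
"
```

```text
0.05960381687679569 [ 0.33688479  0.38508352 -1.33275458] [ 0.01834185 -0.05857597  0.0246423 ]
T [[0.6,-1.8,0.0],[0.5,-1.8,0.1],[0.4,-1.8,0.0],[0.3,-1.8,0.1],[0.2,-1.8,0.0],[0.1,-1.9,0.1],[-0.0,-1.9,0.0],[-0.1,-1.8,0.1],[-0.2,-1.8,0.0],[-0.3,-1.8,0.1],[-0.4,-1.8,0.0],[-0.5,-1.8,0.1],[-0.6,-1.8,0.0],[-0.7,-1.8,0.1],[-0.0,0.0,1.3],[-0.0,0.0,1.3],[-0.0,0.0,1.3],[-0.0,0.0,1.2],[-0.0,0.0,1.3]]
R [[0.0,0.0,0.053],[0.0,0.0,0.053],[0.0,0.0,0.053],[0.0,0.0,0.053],[0.0,0.0,0.053],[0.0,0.0,0.053],[0.0,0.0,0.053],[0.0,0.0,0.053],[0.0,0.0,0.053],[0.0,0.0,0.053],[0.0,0.0,0.053],[0.0,0.001,0.053],[0.001,0.0,0.053],[0.0,0.0,0.052],[0.0,0.0,0.0],[0.0,0.0,0.0],[0.0,0.0,0.0],[0.0,0.0,0.0],[0.0,0.0,0.0]]
end [ 0.3736 -0.222   0.0709]
```

Emit:
step_arm(translation=[[0.6,-1.8,0],[0.5,-1.8,0.1],[0.4,-1.8,0],[0.3,-1.8,0.1],[0.2,-1.8,0],[0.1,-1.9,0.1],[0,-1.9,0],[-0.1,-1.8,0.1],[-0.2,-1.8,0],[-0.3,-1.8,0.1],[-0.4,-1.8,0],[-0.5,-1.8,0.1],[-0.6,-1.8,0],[-0.7,-1.8,0.1],[0,0,0],[0,0,1.3],[0,0,1.3],[0,0,1.3],[0,0,1.2],[0,0,1.3]], rotation=[[0,0,0.053],[0,0,0.053],[0,0,0.053],[0,0,0.053],[0,0,0.053],[0,0,0.053],[0,0,0.053],[0,0,0.053],[0,0,0.053],[0,0,0.053],[0,0,0.053],[0,0,0.053],[0,0,0.053],[0,0,0.052],[0,0,0],[0,0,0],[0,0,0],[0,0,0],[0,0,0],[0,0,0]], claw=[1,1,1,1,1,1,1,1,1,1,1,1,1,1,1,1,1,1,1,1])

```text
time_s: 11.58
position: [0.3725, -0.2211, 0.0677]
tool_rot: [-0.001, 0.406, 0.914, 0.0]
force: [-0.8, 0.9, -0.7]
opening: 0.0599
gripper_force: 45.0
```

Run:
```python
from plan import *
o=ctrl.get_obs();print(o['position'],o['opening'],o['force'])
im,W=cloud('scene'); save('s2.png',cv2.resize(im[130:300,30:260],None,fx=3,fy=3))
im,W=cloud('top'); hsv=cv2.cvtColor(im,cv2.COLOR_RGB2HSV)
b=W[(hsv[...,0]<12)&(hsv[...,1]>140)&(im[...,0]>150)&(abs(W[...,2]-.095)<.015)&(np.hypot(W[...,0]-.38,W[...,1]+.23)<.18)]
# tilt plane fit of visible block top
A=np.c_[b[:,:2],np.ones(len(b))]; print(len(b),b.mean(0),np.linalg.lstsq(A,b[:,2],rcond=None)[0])
plan((.440,-.295,.071,42.1,8))
```

```text
[ 0.37249605 -0.22114349  0.06770678] 0.05989322406757912 [-0.77009093  0.90000239 -0.72321288]
637 [ 0.34277829 -0.18971627  0.09103381] [-0.00947503 -0.00581363  0.09317871]
T [[-1.27,0.01,-0.06],[-1.27,0.01,-0.06],[-1.27,0.01,-0.06],[-1.26,0.01,-0.05],[-1.27,0.01,-0.05],[-1.26,0.01,-0.05],[-1.27,0.02,-0.05],[-1.26,0.01,-0.06]]
R [[-0.0,-0.001,0.0],[-0.0,-0.001,0.0],[-0.0,-0.001,0.0],[-0.0,-0.001,0.0],[-0.0,-0.0,0.0],[-0.001,-0.001,0.0],[-0.0,-0.0,0.0],[-0.001,-0.001,0.0]]
end [ 0.44  -0.295  0.071]
```

View pics/s2.png

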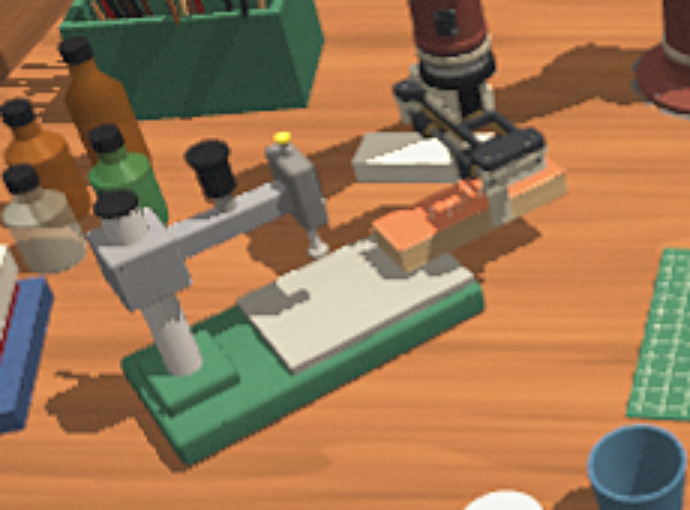

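The crop shows the block held level over the front of the anvil, in line with the gauge, with the raised foot at (317,245) well above its top. I'll slide it in.

Emit:
step_arm(translation=[[0,0,-0.3],[-1.3,0,0],[-1.3,0,0],[-1.3,0,0],[-1.3,0,0],[-1.3,0,0],[-1.3,0,0],[-1.2,0,0],[-1.1,0.1,0],[0,0,0],[0,0,0],[0,0,0]], rotation=[[0,0,0],[0,0,0],[0,0,0],[0,0,0],[0,0,0],[0,0,0],[0,0,0],[0,0,0],[0,0,0],[0,0,0],[0,0,0],[0,0,0]], claw=[1,1,1,1,1,1,1,1,1,1,1,1])

```text
time_s: 12.68
position: [0.441, -0.2952, 0.072]
tool_rot: [-0.001, 0.406, 0.914, 0.0]
force: [0.1, 0.8, -1.3]
opening: 0.0596
gripper_force: 45.0
```

Emit:
step_arm(translation=[[0,0,0.2],[0,0,0.2],[0,0,0.2],[0,0,0.2],[0,0,0.2],[0,0,0.1],[0,0,0.1],[0,0,0],[0,0,0],[0,0,0]], rotation=[[0,0,0],[0,0,0],[0,0,0],[0,0,0],[0,0,0],[0,0,0],[0,0,0],[0,0,0],[0,0,0],[0,0,0]], claw=[1,1,1,1,1,1,1,1,1,1])

```text
time_s: 13.52
position: [0.4418, -0.2962, 0.0597]
tool_rot: [0.0, 0.406, 0.914, -0.0]
force: [-0.1, 0.7, -2.5]
opening: 0.0599
gripper_force: 45.0
```

Not in contact yet (force z is still -2.5). I'll go down gently.

Emit:
step_arm(translation=[[0,0,0.1],[0,0,0.1],[0,0,0],[0,0,0],[0,0,0],[0,0,0]], rotation=[[0,0,0],[0,0,0],[0,0,0],[0,0,0],[0,0,0],[0,0,0]], claw=[1,1,1,1,1,1])

```text
time_s: 14.02
position: [0.4418, -0.2961, 0.0577]
tool_rot: [-0.0, 0.406, 0.914, -0.0]
force: [-0.2, -0.2, -1.9]
opening: 0.0596
gripper_force: 45.0
```

Emit:
step_arm(translation=[[0,0,0.1],[0,0,0],[0,0,0],[0,0,0],[0,0,0]], rotation=[[0,0,0],[0,0,0],[0,0,0],[0,0,0],[0,0,0]], claw=[1,1,1,1,1])

```text
time_s: 14.43
position: [0.4419, -0.2962, 0.057]
tool_rot: [0.0, 0.406, 0.914, -0.0]
force: [-0.6, 0.6, 2.1]
opening: 0.0596
gripper_force: 45.0
```

Emit:
step_arm(translation=[[0,0,0],[0,0,0],[0,0,0],[0,0,0],[0,0,0],[0,0,-1],[0,0,-2],[0,0,-2],[1,0,-3],[1,0,-3],[1,0,-3],[0,0,-3],[0,0,-3],[0,0,-3],[0,0,-2],[0,0,0]], rotation=[[0,0,0],[0,0,0],[0,0,0],[0,0,0],[0,0,0],[0,0,0],[0,0,0],[0,0,0],[0,0,0],[0,0,0],[0,0,0],[0,0,0],[0,0,0],[0,0,0],[0,0,0],[0,0,0]], claw=[0,0,0,0,0,0,0,0,0,0,0,0,0,0,0,0])

```text
time_s: 15.77
position: [0.4234, -0.2755, 0.3121]
tool_rot: [0.005, 0.406, 0.914, -0.001]
force: [-0.2, -0.5, -0.2]
opening: 0.0929
gripper_force: 0.0
```

Run:
```python
from plan import *
o=ctrl.get_obs();print(o['position'],o['opening'],o['force'])
im,W=cloud('wrist'); hsv=cv2.cvtColor(im,cv2.COLOR_RGB2HSV)
sc,Ws=cloud('scene')
save('s3.png',np.hstack([cv2.resize(im,(400,300)),cv2.resize(sc[130:300,30:257],(400,300))]))
for nm,(i,w) in {'wrist':(im,W),'scene':(sc,Ws),'top':cloud('top')}.items():
    hsv=cv2.cvtColor(i,cv2.COLOR_RGB2HSV)
    m=(abs(w[...,2]-.082)<.008)&(np.hypot(w[...,0]-.447,w[...,1]+.302)<.13)
    b=w[m]; c=w[m&(hsv[...,0]<14)&(hsv[...,1]>130)]; A=np.c_[c[:,:2],np.ones(len(c))]
    print(nm,len(c),cv2.minAreaRect((c[:,:2]*1000).astype(np.float32)),np.median(c[:,2]),np.linalg.lstsq(A,c[:,2],rcond=None)[0])
    y=w[(hsv[...,0]>22)&(hsv[...,0]<34)&(hsv[...,1]>150)&(np.hypot(w[...,0]-.495,w[...,1]+.356)<.03)&(w[...,2]>.2)]
    print(len(y),np.median(y,0) if len(y) else '')
```

```text
[ 0.42337627 -0.27545002  0.31208206] 0.09288210656921636 [-0.22416818 -0.51985028 -0.24865256]
wrist 7632 ((449.7333679199219, -306.4979248046875), (60.27660369873047, 198.0459747314453), 42.464168548583984) 0.08151438396012647 [-0.00158734  0.00091808  0.08249191]
0 
scene 812 ((451.3225402832031, -306.5006103515625), (64.78816223144531, 203.0843048095703), 41.14149856567383) 0.08056477576138334 [ 0.0003559  -0.00208385  0.07973515]
12 [ 0.50066278 -0.35582437  0.24965564]
top 1221 ((444.60479736328125, -302.0643005371094), (60.98311233520508, 187.03794860839844), 42.435123443603516) 0.08186487950628388 [0.00326164 0.00127605 0.0807447 ]
1 [ 0.50937721 -0.37369374  0.20150522]
```

View pics/s3.png

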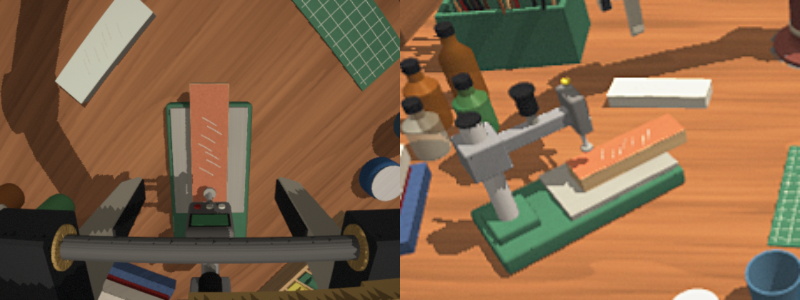

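The wrist and scene views show the block flat on the anvil, in line with the gauge, its far end beneath the raised foot. The fit puts its top at z 0.081 and level, with the foot about 67 mm along and about 0 mm across. Next I go to the knob.

```bash
python3 -c "
from plan import *
plan((.45,-.305,.345,42.1,2),(.540,-.404,.345,42.1,5),(.540,-.404,.229,42.1,6),dec=1)
"
```

```text
T [[-2.1,0.0,-1.9],[-2.2,0.0,-2.0],[-2.7,0.0,0.0],[-2.7,0.0,0.0],[-2.7,0.0,0.0],[-2.6,0.0,0.0],[-2.7,0.1,0.0],[0.0,-0.0,1.9],[0.0,-0.0,1.9],[0.0,-0.0,2.0],[0.0,-0.0,1.9],[0.0,-0.0,2.0],[0.0,-0.0,1.9]]
R [[-0.0,-0.001,0.0],[-0.0,-0.0,0.0],[-0.0,-0.0,0.0],[-0.0,-0.0,0.0],[-0.0,-0.0,0.0],[-0.0,-0.0,0.0],[-0.0,-0.0,0.0],[-0.0,-0.0,0.0],[-0.0,-0.0,0.0],[-0.0,-0.0,0.0],[-0.0,-0.0,0.0],[-0.0,-0.0,0.0],[-0.0,-0.0,0.0]]
end [ 0.5405 -0.4041  0.2293]
```

Emit:
step_arm(translation=[[-2.1,0,-2.0],[-2.2,0,-2.0],[-2.7,0,0],[-2.7,0,0],[-2.7,0,0],[-2.6,0,0],[-2.7,0,0],[0,0,0],[0,0,1.9],[0,0,1.9],[0,0,2.0],[0,0,1.9],[0,0,2.0],[0,0,1.9],[0,0,0],[0,0,0]], rotation=[[0,0,0],[0,0,0],[0,0,0],[0,0,0],[0,0,0],[0,0,0],[0,0,0],[0,0,0],[0,0,0],[0,0,0],[0,0,0],[0,0,0],[0,0,0],[0,0,0],[0,0,0],[0,0,0]], claw=[0,0,0,0,0,0,0,0,0,0,0,0,0,0,0,0])

```text
time_s: 17.25
position: [0.5393, -0.404, 0.2288]
tool_rot: [-0.002, 0.406, 0.914, 0.001]
force: [0.2, -0.7, 0.1]
opening: 0.0928
gripper_force: 0.0
```

Emit:
step_arm(translation=[[0,0,0],[0,0,0],[0,0,0],[0,0,0],[0,0,0],[0,0,0],[0,0,0],[0,0,0],[0,0,0],[0,0,0],[0,0,0],[0,0,0]], rotation=[[0,0,0],[0,0,0],[0,0,0],[0,0,0],[0,0,0],[0,0,0],[0,0,0],[0,0,0],[0,0,0],[0,0,0],[0,0,0],[0,0,0]], claw=[1,1,1,1,1,1,1,1,1,1,1,1], force=30)

```text
time_s: 18.25
position: [0.5409, -0.4047, 0.2306]
tool_rot: [0.0, 0.406, 0.914, 0.0]
force: [1.4, 0.9, 0.4]
opening: 0.0367
gripper_force: 30.0
```

Emit:
step_arm(translation=[[0,0,0.4],[0,0,0.4],[0,0,0.4],[0,0,0.4],[0,0,0.4],[0,0,0],[0,0,0],[0,0,0]], rotation=[[0,0,0],[0,0,0],[0,0,0],[0,0,0],[0,0,0],[0,0,0],[0,0,0],[0,0,0]], claw=[1,1,1,1,1,1,1,1])

```text
time_s: 18.92
position: [0.5408, -0.4047, 0.2094]
tool_rot: [-0.0, 0.406, 0.914, 0.0]
force: [4.5, 1.4, -4.2]
opening: 0.0368
gripper_force: 30.0
```

```bash
cat > cap.py <<'E'
from h import *
o=ctrl.get_obs(); print('tcp',o['position'],'F',np.round(o['force'],2),'open',o['opening'])
for n in ('scene','top'):
    im,w=cloud(n); hsv=cv2.cvtColor(im,cv2.COLOR_RGB2HSV)
    near=np.hypot(w[...,0]-.497,w[...,1]+.356)<.03
    y=w[(hsv[...,0]>22)&(hsv[...,0]<34)&(hsv[...,1]>150)&near&(w[...,2]>.14)]
    g=w[near&(hsv[...,1]<70)&(w[...,2]>.14)]
    print(n,len(y),'cap z',np.median(y[:,2]),'ind top z',np.percentile(g[:,2],[80,90,95]))
E
python3 cap.py
```

```text
tcp [ 0.54081157 -0.40467714  0.20943721] F [ 4.47  1.45 -4.19] open 0.036792446286938896
scene 13 cap z 0.2283345549273549 ind top z [0.20562217 0.20771376 0.20934116]
top 15 cap z 0.2283738413497437 ind top z [0.20927741 0.21106464 0.21443826]
```

Emit:
step_arm(translation=[[0,0,0.1],[0,0,0.1],[0,0,0.1],[0,0,0.1]], rotation=[[0,0,0],[0,0,0],[0,0,0],[0,0,0]], claw=[1,1,1,1])

```text
time_s: 19.35
position: [0.5409, -0.4047, 0.2076]
tool_rot: [0.001, 0.406, 0.914, 0.0]
force: [1.9, 3.9, 2.0]
opening: 0.037
gripper_force: 30.0
```

Emit:
step_arm(translation=[[0,0,0.1],[0,0,0.1]], rotation=[[0,0,0],[0,0,0]], claw=[1,1])

```text
time_s: 19.52
position: [0.5409, -0.4048, 0.2052]
tool_rot: [0.001, 0.406, 0.914, 0.0]
force: [1.8, 4.2, 2.7]
opening: 0.0372
gripper_force: 30.0
```

Emit:
step_arm(translation=[[0,0,0.1]], rotation=[[0,0,0]], claw=[1])

```text
time_s: 19.6
position: [0.5408, -0.4048, 0.2039]
tool_rot: [0.0, 0.406, 0.914, 0.0]
force: [3.1, 4.2, 1.4]
opening: 0.0369
gripper_force: 30.0
```

```bash
python3 cap.py
```

```text
tcp [ 0.54083367 -0.40475653  0.20392046] F [3.05 4.15 1.4 ] open 0.03686774540815299
scene 16 cap z 0.22179205022758908 ind top z [0.20082681 0.20287676 0.2048419 ]
top 21 cap z 0.22314600497990222 ind top z [0.20361182 0.20496601 0.20681163]
```

Emit:
step_arm(translation=[[0,0,0.1],[0,0,0.1]], rotation=[[0,0,0],[0,0,0]], claw=[1,1])

```text
time_s: 19.87
position: [0.5409, -0.4047, 0.2019]
tool_rot: [0.0, 0.406, 0.914, 0.0]
force: [2.3, 5.0, 5.1]
opening: 0.0369
gripper_force: 30.0
```

Emit:
step_arm(translation=[[0,0,0.1]], rotation=[[0,0,0]], claw=[1])

```text
time_s: 19.95
position: [0.5409, -0.4048, 0.2013]
tool_rot: [0.0, 0.406, 0.914, 0.0]
force: [2.6, 5.0, 5.6]
opening: 0.0372
gripper_force: 30.0
```

Emit:
step_arm(translation=[[0,0,0.1]], rotation=[[0,0,0]], claw=[1])

```text
time_s: 20.03
position: [0.5409, -0.4047, 0.2006]
tool_rot: [0.0, 0.406, 0.914, 0.0]
force: [2.0, 5.1, 6.5]
opening: 0.0368
gripper_force: 30.0
```

```bash
python3 cap.py
```

```text
tcp [ 0.54088857 -0.40474284  0.20062022] F [1.99 5.07 6.51] open 0.0367806811712021
scene 16 cap z 0.22028418845209846 ind top z [0.19756879 0.19939098 0.20202669]
top 10 cap z 0.2197187538756864 ind top z [0.20076205 0.20256517 0.27822256]
```

Emit:
step_arm(translation=[[0,0,0]], rotation=[[0,0,0]], claw=[1])

```text
time_s: 20.22
position: [0.5409, -0.4048, 0.2005]
tool_rot: [0.0, 0.406, 0.914, 0.0]
force: [3.0, 4.2, 3.7]
opening: 0.0373
gripper_force: 30.0
```

Emit:
step_arm(translation=[[0,0,0.05]], rotation=[[0,0,0]], claw=[1])

```text
time_s: 20.3
position: [0.5409, -0.4048, 0.2004]
tool_rot: [0.001, 0.406, 0.914, 0.0]
force: [2.6, 5.0, 7.0]
opening: 0.0371
gripper_force: 30.0
```

```bash
python3 cap.py;python3 cap.py
```

```text
tcp [ 0.54086707 -0.40476385  0.20039055] F [2.62 5.01 7.03] open 0.03712239223512105
scene 16 cap z 0.22111985786280763 ind top z [0.19752397 0.19967617 0.20139295]
top 17 cap z 0.22100744012958073 ind top z [0.20035714 0.20261826 0.20715293]
tcp [ 0.5408445  -0.4047559   0.20032953] F [2.09 4.84 5.71] open 0.037101000938564735
scene 11 cap z 0.21951707877415755 ind top z [0.197873   0.19915781 0.20187766]
top 16 cap z 0.22130850776037198 ind top z [0.20061371 0.20196171 0.33558896]
```

Emit:
step_arm(translation=[[0,0,0.08]], rotation=[[0,0,0]], claw=[1])

```text
time_s: 20.58
position: [0.5409, -0.4048, 0.1999]
tool_rot: [0.001, 0.406, 0.914, 0.0]
force: [2.2, 5.5, 7.1]
opening: 0.0368
gripper_force: 30.0
```

Emit:
step_arm(translation=[[0,0,0],[0,0,0]], rotation=[[0,0,0],[0,0,0]], claw=[1,1])

```text
time_s: 20.75
position: [0.5409, -0.4047, 0.1998]
tool_rot: [0.001, 0.406, 0.914, 0.0]
force: [2.5, 4.9, 6.6]
opening: 0.0367
gripper_force: 30.0
```

```bash
python3 cap.py
```

```text
tcp [ 0.54089095 -0.40474981  0.19978774] F [2.48 4.91 6.62] open 0.036703059619416445
scene 14 cap z 0.22101351320017437 ind top z [0.19687593 0.19856003 0.20089943]
top 19 cap z 0.22125829249703366 ind top z [0.20011052 0.20160522 0.20523156]
```

Emit:
step_arm(translation=[[0,0,0],[0,0,0],[0,0,0],[0,0,0],[0,0,0],[0,0,0],[0,0,-1],[0,0,-2],[0,0,-3],[0,0,-3],[0,0,-3],[0,0,-2],[0,0,0],[0,0,0]], rotation=[[0,0,0],[0,0,0],[0,0,0],[0,0,0],[0,0,0],[0,0,0],[0,0,0],[0,0,0],[0,0,0],[0,0,0],[0,0,0],[0,0,0],[0,0,0],[0,0,0]], claw=[0,0,0,0,0,0,0,0,0,0,0,0,0,0])

```text
time_s: 22.02
position: [0.5405, -0.4057, 0.3402]
tool_rot: [0.002, 0.406, 0.914, -0.001]
force: [0.5, 0.1, -0.3]
opening: 0.0933
gripper_force: 0.0
```

```bash
python3 cap.py
python3 - <<'E'
from h import *
im,w=cloud('scene'); save('s4.png',np.hstack([cv2.resize(im[130:300,30:257],(400,300))]))
im,W=cloud('wrist'); hsv=cv2.cvtColor(im,cv2.COLOR_RGB2HSV)
near=np.hypot(W[...,0]-.495,W[...,1]+.356)<.035
y=W[(hsv[...,0]>22)&(hsv[...,0]<34)&(hsv[...,1]>150)&near&(W[...,2]>.14)]
i=W[near&(hsv[...,1]<70)&(W[...,2]>.15)]
k=W[(im.max(-1)<70)&(np.hypot(W[...,0]-.5395,W[...,1]+.4045)<.017)&(W[...,2]>.2)]
print('wrist cap',np.median(y[:,2]),'ind',np.median(i[:,2]),'knob top',np.median(k[:,2]))
c=W[(hsv[...,0]<14)&(hsv[...,1]>130)&(abs(W[...,2]-.082)<.008)&(np.hypot(W[...,0]-.447,W[...,1]+.302)<.13)]
print(len(c),cv2.minAreaRect((c[:,:2]*1000).astype(np.float32)),np.median(c[:,2]))
E
```

```text
tcp [ 0.54053389 -0.40569182  0.34015397] F [ 0.5   0.07 -0.26] open 0.09333598591437653
scene 13 cap z 0.21971133246914767 ind top z [0.19677945 0.19864097 0.20203412]
top 20 cap z 0.2208267132151796 ind top z [0.2002013  0.20221675 0.51561658]
wrist cap 0.22159757083529466 ind 0.19796599657870628 knob top 0.23496048920683404
4856 ((465.2453918457031, -324.3810729980469), (57.68656539916992, 150.74053955078125), 42.03664016723633) 0.0815880751067852
```

View pics/s4.png

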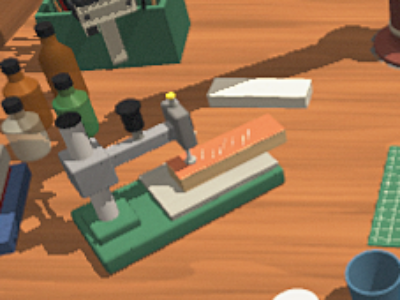

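The view shows the foot resting on the block's end at about (190,158), with the head released. The cap readings put the pressing at 2 to 3 mm, so I'll average more frames before handing in.

Run:
```python
from h import *
def meas(im,W):
    hsv=cv2.cvtColor(im,cv2.COLOR_RGB2HSV)
    near=np.hypot(W[...,0]-.495,W[...,1]+.356)<.035
    y=W[(hsv[...,0]>22)&(hsv[...,0]<34)&(hsv[...,1]>150)&near&(W[...,2]>.14)]
    k=W[(im.max(-1)<70)&(np.hypot(W[...,0]-.5395,W[...,1]+.4045)<.017)&(W[...,2]>.2)]
    i=W[near&(hsv[...,1]<70)&(W[...,2]>.15)]
    return [len(y),np.mean(y[:,2])*1e3,np.median(k[:,2])*1e3,np.median(i[:,2])*1e3]
z=np.load('w1.npz'); print('free',np.round(meas(z['im'],z['W']),2))
m=np.array([meas(*cloud('wrist')) for _ in range(12)]); print(m.mean(0).round(2),m.std(0).round(2))
```

```text
free [  8.   197.3  212.95 176.3 ]
[  5.58 221.87 234.93 197.75] [2.02 0.43 0.02 0.08]
```

```bash
python3 -c "
from plant import ctrl
print(ctrl.hand_in())"
```

```text
the job is handed in; nothing more can be done
None
```

I handed the job in with the green-mat block flat on the anvil and the head let go. The foot is pressed in about 2.6–3.1 mm by my measurements and sits about 67 mm along the block from its centre, near mid-width. The hand-in returned no verdict.

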